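# Pack shortbread biscuits against the board's end stop

## Task

Pick up the wooden pushing bar and use its straight edge to sweep the four loose shortbread biscuits along the serving board, all together, until they lie flat in one tight block against the board's end stop; squeeze the block against the stop with a steady push of about 8 N for a second (12 N is too much, and above 20 N they snap). Then set the bar back upright on the bare worktop, off the board, and let go; touch the shortbread only with the bar, and leave the biscuits packed and the mug, the salt shaker and the bottle where they are.

Things in the scene. Friction and masses are not known exactly. Their poses are not given: they have to be found in the camera images.
- bar_grip (a point): Middle of the grip (70 mm long on own x, 18 thick on y, 28 to 80 mm above the underside; grasp across y) of the loose pushing bar, upright right of the board, 180 g; point 56 mm up, z up. Foot: straight bar 130 long (x), 24 thick (y), 28 high; its centre is set 0 to 8 mm off the grip towards +y or -y, differs each time, not measured, cannot be shifted by hand: feel for contact.
- stop_face (a point): Middle of the foot of the end stop's face, on the board's top, 12 mm above the worktop. Own +y points into the stop (direction to push, roughly to the robot's left, turned up to 0.25 rad); x runs along the face; z up. The board's flat top reaches from y = 0 to -254 mm and from x = -75 to +75 mm.
- board: Fixed dark wooden board 150 mm wide (x), 270 mm long (y), 12 mm thick, on the worktop; origin under its centre, +y towards its end with the stop, z up.
- stop: The end stop, a rigid wooden rail fixed across the board's +y end: 150 mm long (x), 16 mm thick (y), 20 mm high above the board's top. Origin at the centre of its underside.
- biscuit1_centre (a point): Centre of loose shortbread biscuit 1 (1 starts nearest the stop, 4 farthest), 8 mm above the board's top. 90 mm long (own x, roughly along the stop), 24 mm wide (y), 16 mm high, 26 g, rigid. All four are alike: 96 mm when packed; they start apart and askew, within 185 mm of the stop. Once all touch, the force rises steeply, within a millimetre or two.
- biscuit2_centre (a point): Centre of loose shortbread biscuit 2 (1 starts nearest the stop, 4 farthest), 8 mm above the board's top. 90 mm long (own x, roughly along the stop), 24 mm wide (y), 16 mm high, 26 g, rigid. All four are alike: 96 mm when packed; they start apart and askew, within 185 mm of the stop. Once all touch, the force rises steeply, within a millimetre or two.
- biscuit3_centre (a point): Centre of loose shortbread biscuit 3 (1 starts nearest the stop, 4 farthest), 8 mm above the board's top. 90 mm long (own x, roughly along the stop), 24 mm wide (y), 16 mm high, 26 g, rigid. All four are alike: 96 mm when packed; they start apart and askew, within 185 mm of the stop. Once all touch, the force rises steeply, within a millimetre or two.
- biscuit4_centre (a point): Centre of loose shortbread biscuit 4 (1 starts nearest the stop, 4 farthest), 8 mm above the board's top. 90 mm long (own x, roughly along the stop), 24 mm wide (y), 16 mm high, 26 g, rigid. All four are alike: 96 mm when packed; they start apart and askew, within 185 mm of the stop. Once all touch, the force rises steeply, within a millimetre or two.
- biscuit1: The same biscuit 1, but its origin: centre of the underside, same axes as its centre point.
- biscuit2: The same biscuit 2, but its origin: centre of the underside, same axes as its centre point.
- biscuit3: The same biscuit 3, but its origin: centre of the underside, same axes as its centre point.
- biscuit4: The same biscuit 4, but its origin: centre of the underside, same axes as its centre point.
- bar: The same pushing bar, but its origin: under the grip, at the height of the underside; same axes as the grip point.
- mug: Bystander: blue mug, 82x117x91 mm, left of the board; origin at the centre of its underside.
- salt: Bystander: small salt shaker, 44x44x90 mm, behind the board; origin at the centre of its underside.
- bottle: Bystander: dark bottle, 61x62x267 mm, to the far right; origin at the centre of its underside.
Things that resemble listed ones, but are neither listed nor needed, are in the scene too. Leave any grey or red look-alike of the biscuit3 alone.

How it is judged:
By the outcome, as a careful person would: the job done as asked, in the order asked, and still so for the second after the job is handed in, with the robot touching nothing.
It also fails if it takes over 64 s, if anything falls off the work surface, if the arm or the gripper's body presses on something with over 40 N, if the wrist force passes 120 N, or if a joint passes its speed limit or range.

## Robot

A 6-joint arm with a two-finger parallel gripper is mounted at the origin on a cart in front of the work surface, level with it; the furniture and walls round the work are solid. World frame = base frame: x ahead of the robot, y to its left, z up, the work surface at z = 0. Lengths are in mm, angles in rad, forces in N, time in s.
With the tool pointing down it reaches from about 275 to 750 mm from the base axis. Payload 10.2 kg.
Tool frame: the origin (TCP) lies at the very end of the fingers, on their centre line; the grasp point (between the pads) lies 19 mm behind it; z points along the fingers, y is the direction in which the jaws open and shut (so a half turn about z gives the same grasp; the last joint's range is limited). The gripper opens to 85 mm and grips with 20 to 120 N. Pads are 22 mm wide; open, the fingers measure 114 mm over their backs; the gripper's body (76 mm by 85 mm) begins 54 mm behind the grasp point. The pads swing forward as they close: fully open they stand 13 mm farther back than shut.
Start: joints at [-1.537, 0.313, 1.498, -0, 1.331, -0.223], TCP at [133.33, -507.794, 231.294] pointing down, gripper open.
Joint ranges: [-2.94, 2.94], [-0.97, 2.17], [0.19, 2.56], [-1.23, 4.37], [0.02, 3.11], [-2.88, 2.88]. Speed limits (rad/s): [2.39, 2.39, 3.01, 3.14, 3.14, 3.14].

## Interface

Orientations are given as a unit quaternion [w, x, y, z].
In Python, from rig import * gives the robot as it stands. The module is installed in compiled form; this text tells all that it offers.
- The arm moves only by the shell command python3 -m crank 'ROWS' [FORCE]. ROWS is a JSON object of lists of equal length, an entry for each row: "dp": the shift along the world's x, y, z in cm, a list of three; "delta_rot": the turn, a rotation vector about the world's x, y, z in degrees, a list of three; "claw": the closure in counts, from 0 (fully open) to 255 (shut). A call has 1 to 10 rows; each row shifts and turns the commanded pose from where the row before left it; what a row does not reach is not made up. A row lasts 1/10 s, in which the tool goes at most 50 mm and 8.59 degrees, less where a joint would pass 70% of its speed; a pose out of reach is approached as far as the arm can. A call is refused whole if a number of a shift passes 5 or a number of a turn 8.59, either way. A call with a gripper value outside its range is refused whole. The fingers move at their own pace and stop on an object; FORCE is the grip in N (left out, the last holds). Time passes only in rows, so rows that do not move let the fingers close. It gives the time, the measured TCP pose, the force and the opening at its end, in the units of the state.
- sense(): the state, without advancing time (a new reading comes with each control period).
- capture(name): name is "side" or "top"; returns (picture, depth): 420x560x3 uint8, red, green, blue; 420x560 float32, mm along the optical axis (not along the pixel's ray), 0 where there is no reading.
- camera_model(name): a dict with "fx", "fy", "cx", "cy" (pixels), "cam_to_world" (4x4, takes a point from camera to world coordinates). Camera axes: x right, y up, looking along -z (the intrinsics and any distortion apply to the point x, -y, -z); pixel columns grow to the right and rows downward; lengths in mm; the calibration is good to about 2 mm. A picture is of the moment at which its call begins. camera_model takes no time and is no camera call.
- finish_job(): hands the job in, once; it reports no verdict.
Trained networks look in the newest picture that a camera, given by its name, has taken for a name from the list of things; names that differ only in an ending like _2 or _b are one class to them, and where a whole thing is asked for, a point or a joint stands for the part that bears it (a point fixed in the world has none). Each returns a list of dicts, best first, with "p" (0 to 1); they miss things now and then, are a little off and sometimes report something else, mostly with a low value. They report only what shows in the picture. A call takes as long as a camera call. They do not tell look-alikes from the thing itself.
- boxes_of(camera, target): "centre" ([column, row] in pixels, amid what is visible of it).
- masks_of(camera, target): "region" (420x560 bool, what is visible of it) and "centre" ([column, row] in pixels, amid what is visible of it).
- pinpoint(camera, target): "centre" ([column, row] in pixels: a listed point, or the origin of a listed thing).
The state is a dict: "time_s": time; "joints": joint angles; "dq": joint speeds; "tau": joint torques, N m; "eef_pos": TCP position; "ee_rot": TCP orientation; "force": force on the tool from outside, world axes, zero at the start; "wrist_torque": the same for the moment, N m; "grip_width": opening from 0.0 (shut) to 1.0 (fully open).
Only numpy, scipy, OpenCV 4.12 (cv2) and the standard library are available. Lean on these libraries where they do the work, as an engineer would, in place of code of your own. Each camera call takes 0.05 s, during which the arm holds its last target.

## Working session

There is one attempt and no reset: what is moved stays moved. The work goes in short steps, Python scripts to look and compute and a shell command to move; the robot and the scene stay as the last step left them, time stands still between calls to the robot, and variables do not carry over. Pictures are saved under pics/ and viewed, and the job is handed in when it is done.

```bash
mkdir -p pics
python3 - <<'E'
from rig import *
import cv2
print(sense())
for c in ("top","side"):
    im,d=capture(c); cv2.imwrite(f"pics/{c}0.png",im[:,:,::-1])
    m=camera_model(c); print(c,m)
E
```

```text
{'time_s': 0.0, 'joints': array([-1.53736982e+00,  3.13439402e-01,  1.49844256e+00, -4.70738296e-06,
        1.33099702e+00, -2.23369088e-01]), 'dq': array([-2.63342789e-04, -8.50458026e-04, -6.71547154e-04,  1.90048235e-04,
       -7.11604897e-05,  8.22054784e-05]), 'tau': array([ 5.10393565e-04, -4.12257564e+01, -2.59749055e+01, -1.33943740e-04,
        4.08662745e-03, -6.58411437e-06]), 'eef_pos': array([ 133.33472844, -507.51858073,  230.73843847]), 'ee_rot': array([-6.40479097e-04,  9.91768044e-01,  1.28045822e-01,  5.87143368e-05]), 'force': array([-0.52681737, -0.55287963,  0.11716266]), 'wrist_torque': array([-0.00171048,  0.02395322,  0.00087064]), 'grip_width': 0.9996083400499227}
top {'fx': 470.3743460118706, 'fy': 470.3743460118706, 'cx': 283.60891379876506, 'cy': 208.9849353429752, 'cam_to_world': array([[ 2.41622896e-02,  9.97153221e-01, -7.14257457e-02,
         4.73194207e+02],
       [-9.99634692e-01,  2.32332606e-02, -1.38093377e-02,
         3.35172573e+01],
       [-1.21105726e-02,  7.17333185e-02,  9.97350322e-01,
         1.31544803e+03],
       [ 0.00000000e+00,  0.00000000e+00,  0.00000000e+00,
         1.00000000e+00]])}
side {'fx': 521.768727550151, 'fy': 521.768727550151, 'cx': 274.88833283989226, 'cy': 210.80399686167385, 'cam_to_world': array([[ 9.23030916e-01,  2.28633088e-01, -3.09420167e-01,
         1.06459042e+01],
       [-3.84618899e-01,  5.67338971e-01, -7.28144762e-01,
        -1.25412378e+03],
       [ 9.06813379e-03,  7.91108970e-01,  6.11608017e-01,
         1.15156697e+03],
       [ 0.00000000e+00,  0.00000000e+00,  0.00000000e+00,
         1.00000000e+00]])}
```

View pics/top0.png

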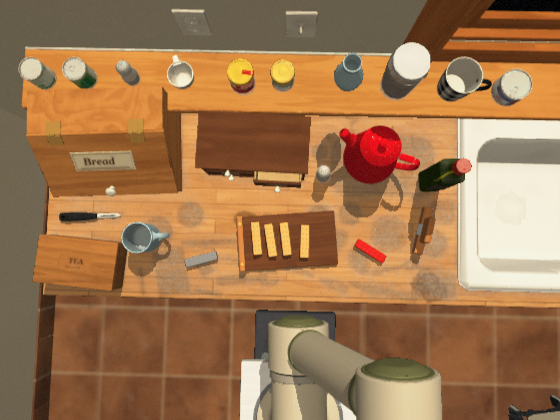

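View pics/side0.png

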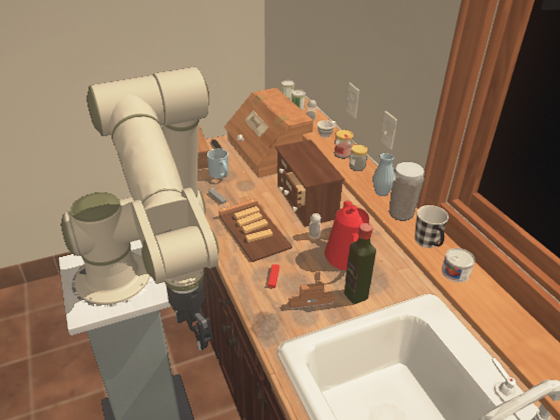

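The top view shows the board around (288,241) with its stop at (240,243) and four biscuits at (256,238), (270,240), (286,239) and (305,241). The bar is at (424,230). Look-alikes for the biscuits are the grey one at (201,260) and the red one at (369,251). The side view agrees, with the bar at (312,293).

Next I'll measure.

```bash
cat > h.py <<'E'
from rig import *
import numpy as np, cv2
def ray(c,px):
    m=camera_model(c); T=np.array(m["cam_to_world"])
    d=np.array([(px[0]-m["cx"])/m["fx"],-(px[1]-m["cy"])/m["fy"],-1.0])
    return T[:3,3],T[:3,:3]@d
def atz(c,px,z):
    o,d=ray(c,px); return o+d*(z-o[2])/d[2]
def proj(c,p):
    m=camera_model(c); T=np.linalg.inv(np.array(m["cam_to_world"]))
    q=T[:3,:3]@np.array(p)+T[:3,3]
    return np.array([m["cx"]+m["fx"]*q[0]/-q[2], m["cy"]-m["fy"]*q[1]/-q[2]])
def cloud(c,depth,mask):
    m=camera_model(c); T=np.array(m["cam_to_world"])
    r,k=np.nonzero(mask&(depth>0)); z=depth[r,k]
    P=np.stack([(k-m["cx"])/m["fx"]*z,-(r-m["cy"])/m["fy"]*z,-z],1)
    return P@T[:3,:3].T+T[:3,3]
E
python3 - <<'E'
from h import *
np.set_printoptions(precision=1,suppress=True)
ims={}
for c in ("top","side"):
    im,d=capture(c); ims[c]=(im,d); np.savez(f"{c}.npz",im=im,d=d)
for c in ("top","side"):
  for t,z in (("bar_grip",56),("stop_face",12),("biscuit1_centre",20),("bar",0)):
    r=pinpoint(c,t); print(c,t,[(np.round(q["centre"],1),round(q["p"],2),atz(c,q["centre"],z)) for q in r[:6]])
for c in ("top","side"):
  for t in ("bar","board","biscuit1","stop"):
    for i,q in enumerate(masks_of(c,t)[:6]):
        P=cloud(c,ims[c][1],q["region"]); np.save(f"m_{c}_{t}_{i}.npy",q["region"])
        if len(P)<5: continue
        xy=P[:,:2].astype(np.float32); rc=cv2.minAreaRect(xy)
        print(c,t,i,np.round(q["centre"],1),round(q["p"],2),len(P),"rect",np.round(rc[0],1),np.round(rc[1],1),round(rc[2],1),"z",np.percentile(P[:,2],[5,50,95]))
im,_=ims["top"]; cv2.imwrite("pics/topboard.png",cv2.resize(im[190:290,180:460],None,fx=2.8,fy=2.8,interpolation=cv2.INTER_CUBIC)[:,:,::-1])
im,_=ims["side"]; cv2.imwrite("pics/sidebar.png",cv2.resize(im[190:330,200:400],None,fx=4,fy=4,interpolation=cv2.INTER_CUBIC)[:,:,::-1])
print(sense()["time_s"])
E
```

```text
top bar_grip [(array([427.8, 230.3]), 0.67, array([ 515.4, -334.8,   56. ]))]
top stop_face [(array([243. , 244.1]), 0.71, array([466.6, 161.5,  12. ])), (array([272.1, 241.4]), 0.18, array([475.9,  81.2,  12. ]))]
top biscuit1_centre [(array([256.3, 240. ]), 0.53, array([478.7, 124.5,  20. ]))]
top bar [(array([421.8, 230.2]), 0.61, array([ 517.1, -334.5,    0. ]))]
side bar_grip [(array([310.9, 289.8]), 0.94, array([ 518.1, -331. ,   56. ])), (array([246.4, 212.6]), 0.27, array([470.8,  77.3,  56. ]))]
side stop_face [(array([238.8, 208.2]), 0.95, array([472.9, 165.1,  12. ])), (array([247.4, 216.4]), 0.19, array([485., 109.,  12.]))]
side biscuit1_centre [(array([245.9, 211.5]), 0.57, array([486.5, 127.7,  20. ])), (array([255.4, 228.7]), 0.33, array([483.6,  26.1,  20. ]))]
side bar [(array([309.7, 304.5]), 0.78, array([ 515.2, -335.7,    0. ]))]
top bar 0 [423. 229.] 0.74 640 rect [ 520.  -333.8] [ 40.1 135.5] 80.2 z [ 9.5 31.  81.4]
top bar 1 [253.7 240.2] 0.28 298 rect [484.4 126.9] [88.  27.3] 6.4 z [21.8 27.6 32.3]
top board 0 [294.  238.1] 0.62 4010 rect [481.7  42. ] [149.
[... 728 characters left out ...]
23.8] [123.3 117.9] 36.9 z [ 2.7 28.5 78.5]
side board 0 [252.3 231.4] 0.71 1788 rect [483.8  59.8] [163.2 319. ] 5.8 z [ 2.6 10.3 28.4]
side biscuit1 0 [253.9 224.2] 0.76 198 rect [488.9  54. ] [97.7 55.4] 1.8 z [ 9.7 23.1 29. ]
side biscuit1 1 [250.3 219.4] 0.64 157 rect [481.5  84.2] [88.1 30.7] 7.9 z [14.6 23.6 29.5]
side biscuit1 2 [261.6 236.3] 0.62 192 rect [480.7  -9.7] [89.6 28.8] 0.1 z [12.2 24.  29.8]
side biscuit1 3 [247.4 212. ] 0.52 133 rect [485.1 120.8] [90.  28.1] 10.8 z [14.6 24.6 30. ]
side biscuit1 4 [269.  275.6] 0.46 152 rect [ 456.9 -193.5] [91.  21.6] 58.5 z [ 7.9 14.  18.2]
side stop 0 [237.4 207.9] 0.75 297 rect [467.2 186.9] [152.   73.7] 7.7 z [-1.8 23.5 33. ]
1.0
```

View pics/topboard.png

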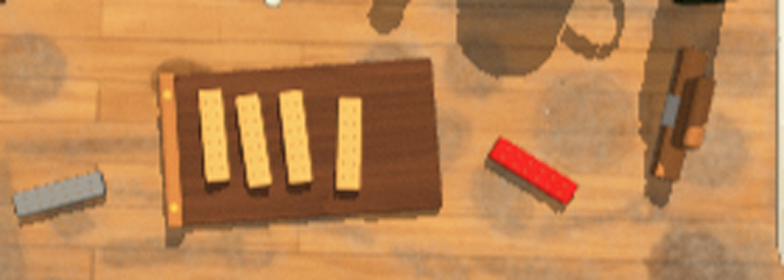

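View pics/sidebar.png

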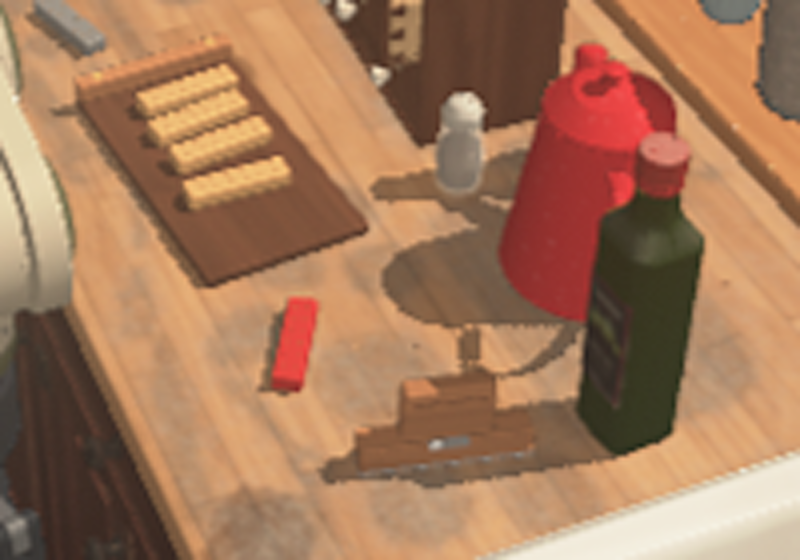

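Run:
```python
from h import *
np.set_printoptions(precision=1,suppress=True)
for c in ("top","side"):
    d=np.load(c+".npz")["d"]
    P=cloud(c,d,np.load(f"m_{c}_bar_0.npy"))
    g=P[(P[:,2]>60)]; f=P[(P[:,2]>18)&(P[:,2]<36)]
    for n,q in(("grip",g),("foot",f)):
        rc=cv2.minAreaRect(q[:,:2].astype(np.float32)); u=np.linalg.svd(q[:,:2]-q[:,:2].mean(0))[2][0]
        print(c,n,len(q),np.round(rc[0],1),np.round(rc[1],1),round(rc[2],1),"pca",np.degrees(np.arctan2(u[1],u[0])),np.median(q[:,2]))
d=np.load("top.npz")["d"]
# stop top
P=cloud("top",d,np.load("m_top_stop_0.npy")); P=P[P[:,2]>25]
u=np.linalg.svd(P[:,:2]-P[:,:2].mean(0))[2][0]; print("stop ang",np.degrees(np.arctan2(u[1],u[0])),cv2.minAreaRect(P[:,:2].astype(np.float32)))
```

```text
top grip 210 [ 516.4 -331.7] [19.5 68.2] 78.5 pca 168.11401800462977 78.07042500214254
top foot 305 [ 518.2 -327.7] [ 29.7 129.5] 77.3 pca 167.35254673560138 28.121704533679576
side grip 193 [ 516.1 -333.9] [25.  69.3] 76.7 pca 166.65638276123616 74.91295818076219
side foot 257 [ 518.1 -333.1] [ 33.3 131.2] 77.1 pca 166.43506803415642 25.939371533801932
stop ang -174.88125373080578 ((469.51654052734375, 166.5928955078125), (147.40438842773438, 16.311511993408203), 5.411464691162109)
```

Run:
```python
from h import *
np.set_printoptions(precision=1,suppress=True)
for t in ("bottle","salt","mug"):
    for c in ("top","side"):
        print(t,c,[(round(q["p"],2),atz(c,q["centre"],0)) for q in pinpoint(c,t)[:3]])
d=np.load("top.npz")["d"]
for nm,(a,b,r,s) in dict(pot=(335,420,120,190),bottle=(418,475,155,195)).items():
    m=np.zeros(d.shape,bool); m[r:s,a:b]=1; P=cloud("top",d,m); P=P[P[:,2]>60]
    print(nm,P.min(0),P.max(0))
im=np.load("top.npz")["im"]; cv2.imwrite("pics/topbarcrop.png",cv2.resize(im[195:265,380:480],None,fx=7,fy=7,interpolation=cv2.INTER_CUBIC)[:,:,::-1])
print(sense()["time_s"])
```

```text
bottle top [(0.83, array([ 659.3, -356.1,    0. ])), (0.42, array([481.9,  45.5,   0. ])), (0.23, array([665.3, -54. ,   0. ]))]
bottle side [(0.56, array([ 660.1, -343.9,    0. ]))]
salt top [(0.46, array([665.1, -57.1,   0. ]))]
salt side [(0.75, array([668.3, -78.4,   0. ]))]
mug top [(0.75, array([479.4, 415.1,   0. ])), (0.49, array([483.3, 126. ,   0. ]))]
mug side [(0.62, array([486.1, 428.8,   0. ])), (0.52, array([ 520., -333.,    0.]))]
pot [ 654.  -290.7   60. ] [776.1 -85.7 203.8]
bottle [ 625.6 -379.9   60.3] [ 690.1 -283.3  271.9]
1.3
```

View pics/topbarcrop.png

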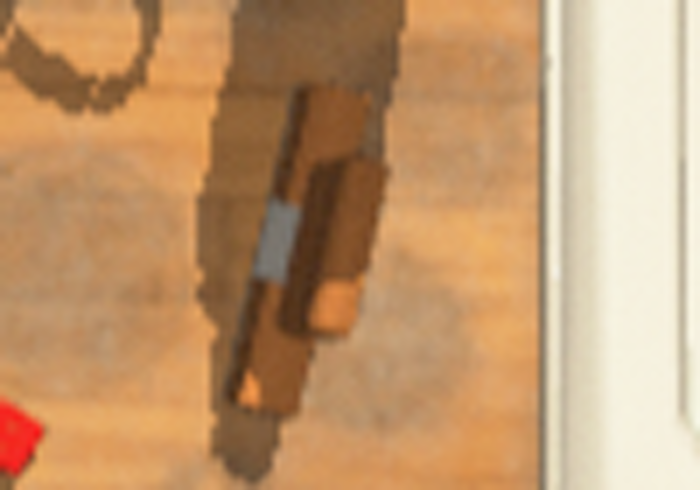

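Grasp candidates: the only bar-like item is at (424,230), in the top view and at (312,293) in the side view. The grey (201,260) and red (369,251) pieces are biscuit look-alikes without a grip. The crop confirms the choice: a wooden foot with a raised grip on top and a grey label, with the foot offset towards the board. The bar's yaw is about -12.5°.

```bash
python3 -m crank '{"dp":[[3.8,1.8,0],[3.8,1.8,0],[3.8,1.8,0],[3.8,1.8,0],[3.8,1.8,0],[3.8,1.8,0],[3.8,1.8,0],[3.8,1.8,0],[3.8,1.8,0],[3.8,1.8,0]],"delta_rot":[[0,0,-2.7],[0,0,-2.7],[0,0,-2.7],[0,0,-2.7],[0,0,-2.7],[0,0,-2.7],[0,0,-2.7],[0,0,-2.7],[0,0,-2.7],[0,0,-2.7]],"claw":[0,0,0,0,0,0,0,0,0,0]}' 60; python3 -m crank '{"dp":[[0,0,0],[0,0,0]],"delta_rot":[[0,0,0],[0,0,0]],"claw":[0,0]}'
python3 - <<'E'
from h import *
from scipy.spatial.transform import Rotation as R
s=sense();q=s["ee_rot"];M=R.from_quat([q[1],q[2],q[3],q[0]]).as_matrix();print(s["eef_pos"],np.degrees(np.arctan2(M[1,0],M[0,0])),M[:,2])
im,d=capture("side");cv2.imwrite("pics/s1.png",cv2.resize(im[150:350,180:420],None,fx=3,fy=3)[:,:,::-1])
E
```

```text
time_s: 2.3
eef_pos: [514.8, -326.8, 231.3]
ee_rot: [0.0, 0.994, -0.108, 0.0]
force: [-0.1, -0.4, -0.5]
grip_width: 0.998
time_s: 2.5
eef_pos: [513.6, -327.3, 230.9]
ee_rot: [-0.0, 0.994, -0.106, -0.0]
force: [0.2, -0.1, 0.3]
grip_width: 0.997
[ 513.64912237 -327.34806655  230.88534748] -12.187363150245655 [-6.04629220e-04  2.52137230e-04 -9.99999785e-01]
```

View pics/s1.png

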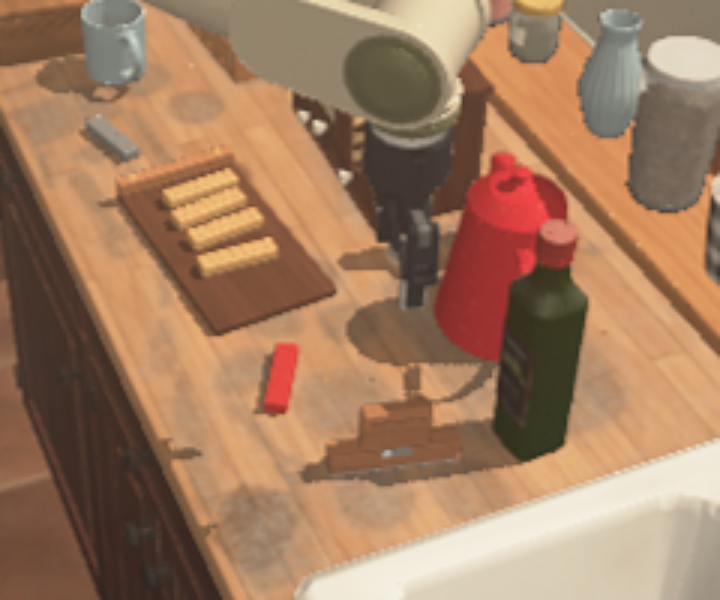

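The gripper hangs clear above the bar at crop (415,290), and the bar is at (395,435). I'll correct by (+2.7, -5.5) mm and descend.

```bash
python3 -m crank '{"dp":[[0.27,-0.55,-2],[0,0,-3],[0,0,-3],[0,0,-3],[0,0,-3],[0,0,-2.5],[0,0,-1.5],[0,0,-0.9],[0,0,-0.2],[0,0,0]],"delta_rot":[[0,0,0],[0,0,0],[0,0,0],[0,0,0],[0,0,0],[0,0,0],[0,0,0],[0,0,0],[0,0,0],[0,0,0]],"claw":[0,0,0,0,0,0,0,0,0,0]}' 60
python3 - <<'E'
from h import *
im,d=capture("side");cv2.imwrite("pics/s2.png",cv2.resize(im[200:330,220:400],None,fx=4,fy=4)[:,:,::-1])
E
```

```text
time_s: 3.55
eef_pos: [516.2, -333.8, 41.1]
ee_rot: [0.0, 0.994, -0.107, 0.0]
force: [-1.1, 0.6, 0.3]
grip_width: 1.001
```

View pics/s2.png

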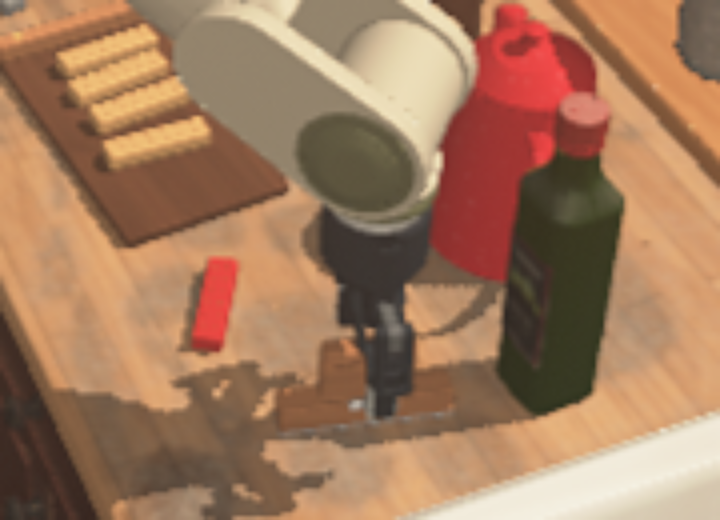

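The fingers straddle the grip at crop (385,365), clear of the bottle. Closing.

```bash
python3 -m crank '{"dp":[[0,0,0],[0,0,0],[0,0,0],[0,0,0],[0,0,0],[0,0,0],[0,0,0],[0,0,0],[0,0,0],[0,0,0]],"delta_rot":[[0,0,0],[0,0,0],[0,0,0],[0,0,0],[0,0,0],[0,0,0],[0,0,0],[0,0,0],[0,0,0],[0,0,0]],"claw":[100,200,255,255,255,255,255,255,255,255]}' 60
python3 -m crank '{"dp":[[0,0,0],[0,0,0],[0,0,1],[0,0,2],[0,0,2],[0,0,2],[0,0,2],[0,0,1],[0,0,0],[0,0,0]],"delta_rot":[[0,0,0],[0,0,0],[0,0,0],[0,0,0],[0,0,0],[0,0,0],[0,0,0],[0,0,0],[0,0,0],[0,0,0]],"claw":[255,255,255,255,255,255,255,255,255,255]}' 90
python3 - <<'E'
from h import *
for c in("side","top"):
    im,d=capture(c);np.savez(c+"_l.npz",im=im,d=d)
    a=im[170:330,220:400] if c=="side" else im[180:280,340:480]
    cv2.imwrite(f"pics/{c}3.png",cv2.resize(a,None,fx=4,fy=4)[:,:,::-1])
s=sense();print(s["force"],s["wrist_torque"])
E
```

```text
time_s: 4.6
eef_pos: [516.1, -333.4, 40.5]
ee_rot: [0.0, 0.994, -0.107, 0.0]
force: [-1.2, -0.4, 2.7]
grip_width: 0.208
time_s: 5.6
eef_pos: [515.7, -333.0, 139.4]
ee_rot: [-0.0, 0.994, -0.107, -0.001]
force: [0.3, 0.7, -2.3]
grip_width: 0.198
[ 0.67572545  0.46600935 -2.80594617] [-0.00819683  0.02814115  0.000467  ]
```

View pics/side3.png

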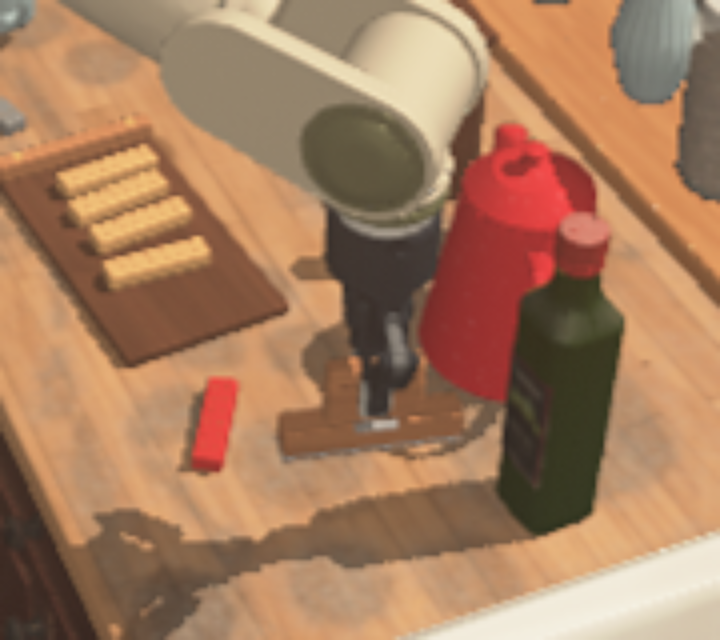

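View pics/top3.png

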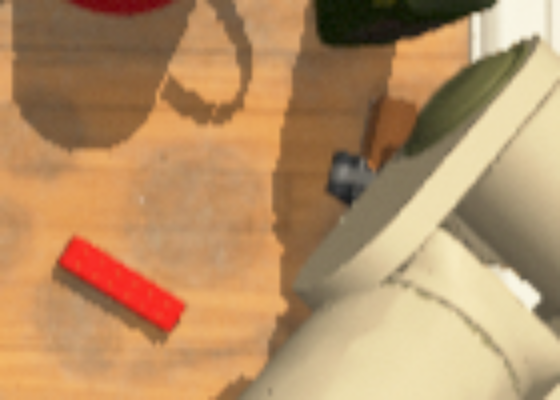

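The bar is held level. The foot shows at side crop (370,430) and the weight reads about 1.8 N. Next I'll carry it behind biscuit 4, turn it parallel to the stop, and partly lower it.

```bash
python3 -m crank '{"dp":[[-0.2,1.2,0],[-0.25,3,0],[-0.25,3.8,0],[-0.25,4,0],[-0.25,4,0],[-0.25,4,0],[-0.25,3.4,0],[-0.25,2.4,0],[-0.1,1.15,0],[0,0,0]],"delta_rot":[[0,0,2],[0,0,2],[0,0,2],[0,0,2],[0,0,2],[0,0,2],[0,0,2],[0,0,2],[0,0,1.6],[0,0,0]],"claw":[255,255,255,255,255,255,255,255,255,255]}'
python3 -m crank '{"dp":[[0,0,-1],[0,0,-1.5],[0,0,-1.5],[0,0,-1],[0,0,0],[0,0,0]],"delta_rot":[[0,0,0],[0,0,0],[0,0,0],[0,0,0],[0,0,0],[0,0,0]],"claw":[255,255,255,255,255,255]}'
python3 - <<'E'
from h import *
from scipy.spatial.transform import Rotation as R
s=sense();q=s["ee_rot"];M=R.from_quat([q[1],q[2],q[3],q[0]]).as_matrix();print(s["eef_pos"],np.degrees(np.arctan2(M[1,0],M[0,0])),M[:,2],s["force"])
for c in("side","top"):
    im,d=capture(c);np.savez(c+"_4.npz",im=im,d=d)
    a=im[170:330,200:380] if c=="side" else im[180:280,220:400]
    cv2.imwrite(f"pics/{c}4.png",cv2.resize(a,None,fx=4,fy=4)[:,:,::-1])
E
```

```text
time_s: 6.7
eef_pos: [495.2, -62.6, 140.2]
ee_rot: [-0.0, 0.999, 0.048, -0.0]
force: [-0.4, -0.8, -1.1]
grip_width: 0.201
time_s: 7.3
eef_pos: [495.7, -64.3, 90.3]
ee_rot: [0.0, 0.999, 0.046, 0.0]
force: [-0.9, 0.8, -2.2]
grip_width: 0.201
[495.67977072 -64.32519374  90.34920685] 5.271597058213544 [ 6.62075256e-05 -5.57699816e-05 -9.99999996e-01] [-0.91706484  0.76501597 -2.19316531]
```

View pics/side4.png

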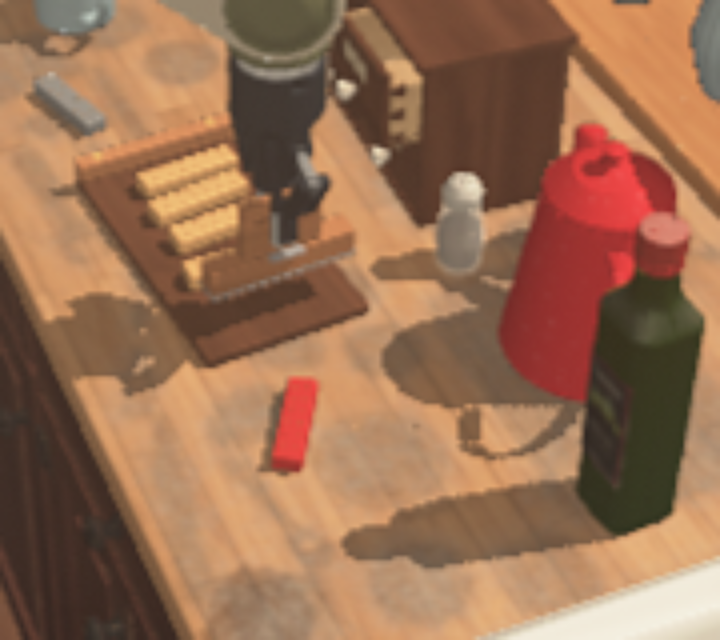

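View pics/top4.png

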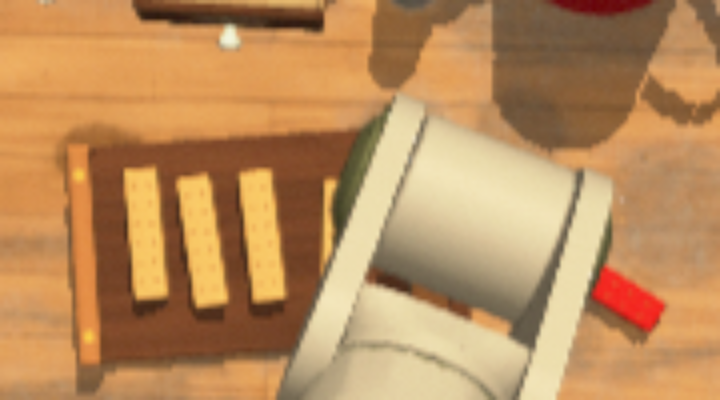

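The bar hovers over the bare part of the board behind biscuit 4, parallel to the stop (side crop (280,260)). Biscuit 4 is only partly hidden by it. Lowering to about 2 mm above the board.

```bash
python3 -m crank '{"dp":[[0,0,-1.2],[0,0,-1.2],[0,0,-0.8],[0,0,-0.4],[0,0,0],[0,0,0]],"delta_rot":[[0,0,0],[0,0,0],[0,0,0],[0,0,0],[0,0,0],[0,0,0]],"claw":[255,255,255,255,255,255]}'
python3 - <<'E'
from h import *
f=[]
for i in range(4):
    capture("side"); s=sense(); f.append(s["force"])
print(s["eef_pos"],np.round(f,2),s["wrist_torque"])
im,d=capture("side");cv2.imwrite("pics/side5.png",cv2.resize(im[170:300,210:340],None,fx=5,fy=5,interpolation=cv2.INTER_CUBIC)[:,:,::-1])
E
```

```text
time_s: 8.0
eef_pos: [495.7, -63.8, 54.4]
ee_rot: [0.0, 0.999, 0.046, 0.0]
force: [0.1, 0.7, -1.6]
grip_width: 0.197
[495.70840279 -63.85370824  54.60871966] [[-0.35  0.21 -1.18]
 [-0.11 -1.03 -1.95]
 [ 0.03  0.45 -1.73]
 [ 0.17 -0.37 -1.5 ]] [-0.0004959  -0.03705351 -0.01545974]
```

View pics/side5.png

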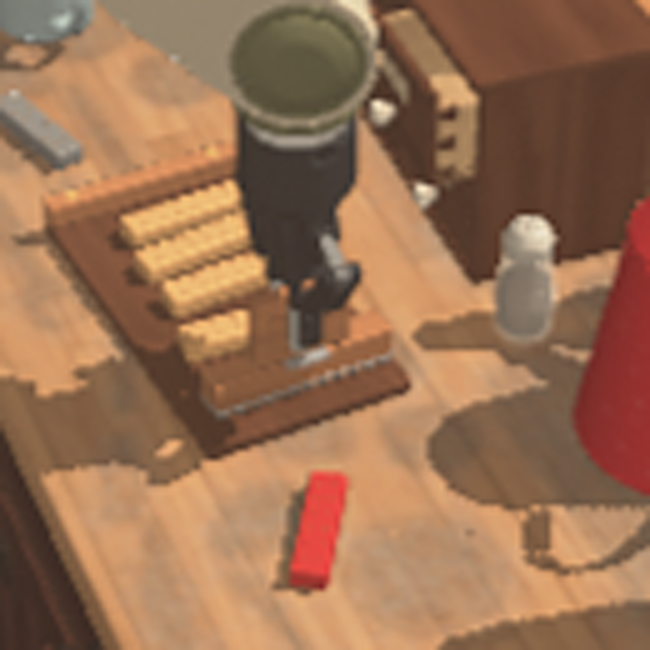

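```bash
python3 -m crank '{"dp":[[-0.046,0.5,0],[-0.046,0.5,0],[-0.046,0.5,0],[-0.046,0.5,0],[-0.046,0.5,0],[-0.046,0.5,0],[-0.046,0.5,0],[-0.046,0.5,0],[-0.046,0.5,0],[-0.046,0.5,0]],"delta_rot":[[0,0,0],[0,0,0],[0,0,0],[0,0,0],[0,0,0],[0,0,0],[0,0,0],[0,0,0],[0,0,0],[0,0,0]],"claw":[255,255,255,255,255,255,255,255,255,255]}'
python3 -m crank '{"dp":[[-0.046,0.5,0],[-0.046,0.5,0],[-0.046,0.5,0],[-0.046,0.5,0],[-0.046,0.5,0],[-0.046,0.5,0],[-0.046,0.5,0],[-0.046,0.5,0],[0,0,0],[0,0,0]],"delta_rot":[[0,0,0],[0,0,0],[0,0,0],[0,0,0],[0,0,0],[0,0,0],[0,0,0],[0,0,0],[0,0,0],[0,0,0]],"claw":[255,255,255,255,255,255,255,255,255,255]}'
python3 - <<'E'
from h import *
f=[]
for i in range(3):
    im,d=capture("side"); s=sense(); f.append(s["force"])
print(s["eef_pos"],np.round(f,2))
cv2.imwrite("pics/side6.png",cv2.resize(im[170:270,210:310],None,fx=6,fy=6,interpolation=cv2.INTER_CUBIC)[:,:,::-1])
im,d=capture("top");cv2.imwrite("pics/top6.png",cv2.resize(im[190:290,210:360],None,fx=5,fy=5,interpolation=cv2.INTER_CUBIC)[:,:,::-1])
E
```

```text
time_s: 9.25
eef_pos: [490.9, -13.4, 54.3]
ee_rot: [0.0, 0.999, 0.046, 0.0]
force: [-0.3, -0.0, -1.1]
grip_width: 0.198
time_s: 10.25
eef_pos: [487.2, 26.3, 54.3]
ee_rot: [-0.0, 0.999, 0.046, -0.0]
force: [0.2, -0.1, -1.3]
grip_width: 0.202
[487.27001763  26.06591243  54.29277984] [[-0.34  0.72 -1.78]
 [-0.   -0.2  -1.94]
 [-0.35  0.03 -2.29]]
```

View pics/side6.png

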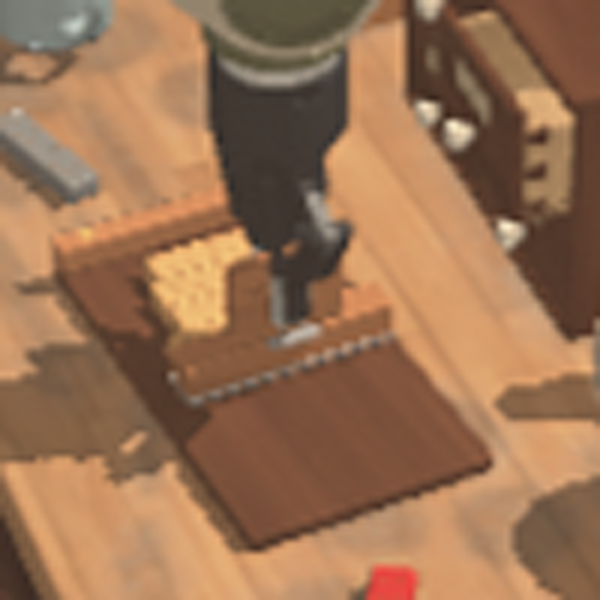

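View pics/top6.png

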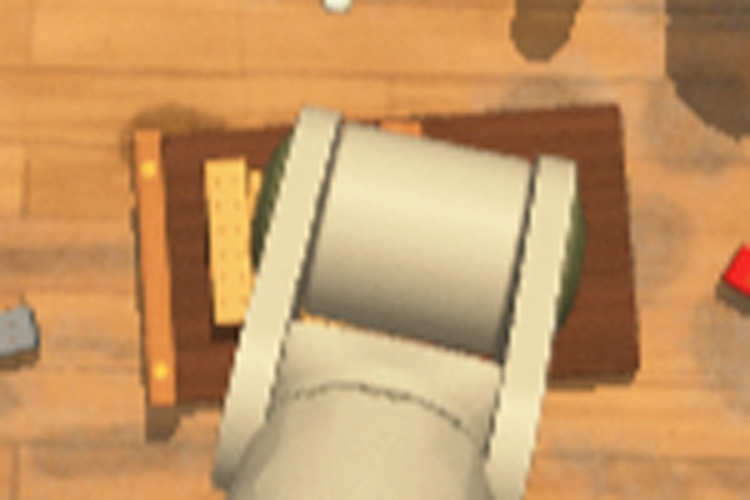

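The biscuits are gathered into a pack, with about 18–20 mm still to go to the stop (top crop: face at column 167, biscuit edge at 210). I'll continue slowly.

```bash
python3 -m crank '{"dp":[[-0.02,0.2,0],[-0.02,0.2,0],[-0.02,0.2,0],[-0.02,0.2,0],[-0.02,0.2,0],[0,0,0]],"delta_rot":[[0,0,0],[0,0,0],[0,0,0],[0,0,0],[0,0,0],[0,0,0]],"claw":[255,255,255,255,255,255]}'
python3 - <<'E'
from h import *
f=[]
for i in range(3):
    im,d=capture("top"); s=sense(); f.append(s["force"])
print(s["eef_pos"],np.round(f,2))
cv2.imwrite("pics/top7.png",cv2.resize(im[210:280,225:295],None,fx=8,fy=8,interpolation=cv2.INTER_CUBIC)[:,:,::-1])
E
```

```text
time_s: 11.05
eef_pos: [486.2, 36.5, 54.3]
ee_rot: [-0.0, 0.999, 0.046, -0.0]
force: [-0.0, 0.0, -1.8]
grip_width: 0.2
[486.22357889  36.23986628  54.30512254] [[-0.55 -0.36 -2.27]
 [ 0.83  0.7  -1.85]
 [ 0.7   0.37 -1.71]]
```

View pics/top7.png

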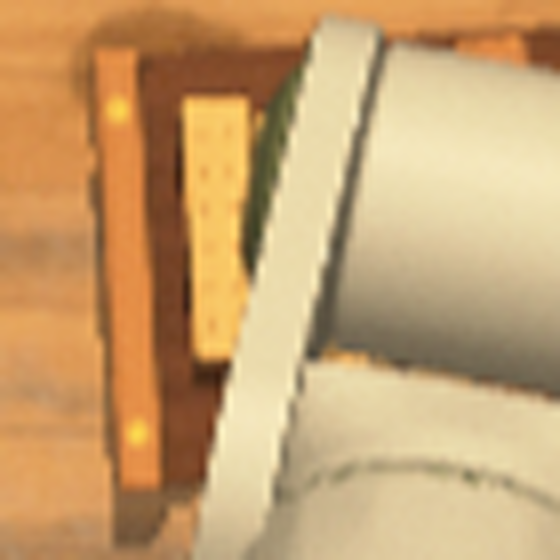

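About 11–12 mm remain (face at crop column 150, biscuit edge at 188). I'll use smaller steps.

```bash
python3 -m crank '{"dp":[[-0.01,0.1,0],[-0.01,0.1,0],[-0.01,0.1,0],[-0.01,0.1,0],[-0.01,0.1,0],[-0.01,0.1,0],[-0.01,0.1,0],[0,0,0]],"delta_rot":[[0,0,0],[0,0,0],[0,0,0],[0,0,0],[0,0,0],[0,0,0],[0,0,0],[0,0,0]],"claw":[255,255,255,255,255,255,255,255]}'
python3 -m crank '{"dp":[[-0.005,0.05,0],[-0.005,0.05,0],[0,0,0]],"delta_rot":[[0,0,0],[0,0,0],[0,0,0]],"claw":[255,255,255]}'
python3 - <<'E'
from h import *
f=[]
for i in range(3):
    im,d=capture("top"); s=sense(); f.append(s["force"])
print(s["eef_pos"],np.round(f,2))
cv2.imwrite("pics/top8.png",cv2.resize(im[210:280,225:295],None,fx=8,fy=8,interpolation=cv2.INTER_CUBIC)[:,:,::-1])
E
```

```text
time_s: 12.0
eef_pos: [485.5, 43.4, 54.3]
ee_rot: [-0.0, 0.999, 0.046, -0.0]
force: [0.4, 0.4, -2.1]
grip_width: 0.201
time_s: 12.3
eef_pos: [485.5, 44.3, 54.3]
ee_rot: [-0.0, 0.999, 0.046, 0.0]
force: [0.1, 0.3, -1.4]
grip_width: 0.2
[485.43275967  44.24471323  54.29053988] [[-0.08  0.72 -0.73]
 [-0.04 -0.44 -1.6 ]
 [-0.42  0.11 -1.88]]
```

View pics/top8.png

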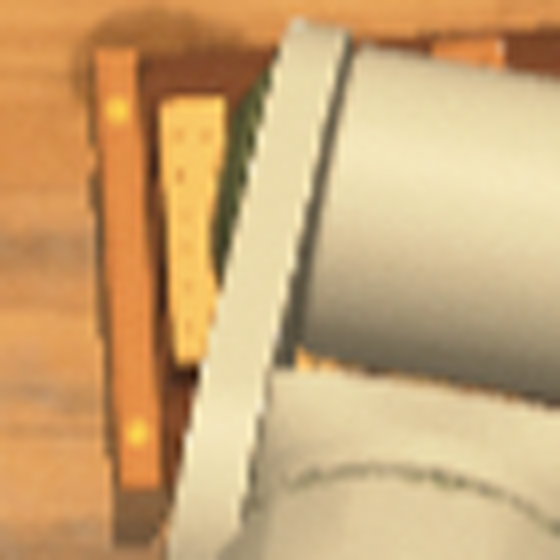

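About 4–5 mm remain. Continuing in 0.5 mm rows.

```bash
python3 -m crank '{"dp":[[-0.005,0.05,0],[-0.005,0.05,0],[-0.005,0.05,0],[-0.005,0.05,0],[0,0,0]],"delta_rot":[[0,0,0],[0,0,0],[0,0,0],[0,0,0],[0,0,0]],"claw":[255,255,255,255,255]}'
python3 -m crank '{"dp":[[-0.005,0.05,0],[0,0,0]],"delta_rot":[[0,0,0],[0,0,0]],"claw":[255,255]}'
python3 -m crank '{"dp":[[-0.005,0.05,0],[0,0,0]],"delta_rot":[[0,0,0],[0,0,0]],"claw":[255,255]}'
```

```text
time_s: 12.95
eef_pos: [485.2, 46.3, 54.3]
ee_rot: [-0.0, 0.999, 0.046, -0.0]
force: [-0.0, -1.5, -2.0]
grip_width: 0.197
time_s: 13.15
eef_pos: [485.2, 46.8, 54.3]
ee_rot: [-0.0, 0.999, 0.046, -0.0]
force: [0.0, 0.5, -1.9]
grip_width: 0.198
time_s: 13.35
eef_pos: [485.1, 47.2, 54.3]
ee_rot: [-0.0, 0.999, 0.046, 0.0]
force: [0.0, -0.7, -1.5]
grip_width: 0.203
```

```bash
python3 -m crank '{"dp":[[0,0.05,0],[0,0,0]],"delta_rot":[[0,0,0],[0,0,0]],"claw":[255,255]}'
python3 - <<'E'
from h import *
f=[]
for i in range(4):
    im,d=capture("top"); s=sense(); f.append(s["force"])
print(s["eef_pos"],np.round(f,2))
cv2.imwrite("pics/top9.png",cv2.resize(im[210:280,225:295],None,fx=8,fy=8,interpolation=cv2.INTER_CUBIC)[:,:,::-1])
E
```

```text
time_s: 13.55
eef_pos: [485.1, 47.8, 54.3]
ee_rot: [-0.0, 0.999, 0.046, -0.0]
force: [0.8, -0.6, -2.0]
grip_width: 0.198
[485.10703094  47.77398023  54.27301438] [[-0.54 -0.24 -1.45]
 [ 0.64 -0.43 -1.38]
 [-0.81  0.2  -1.55]
 [-1.08 -0.47 -2.55]]
```

View pics/top9.png

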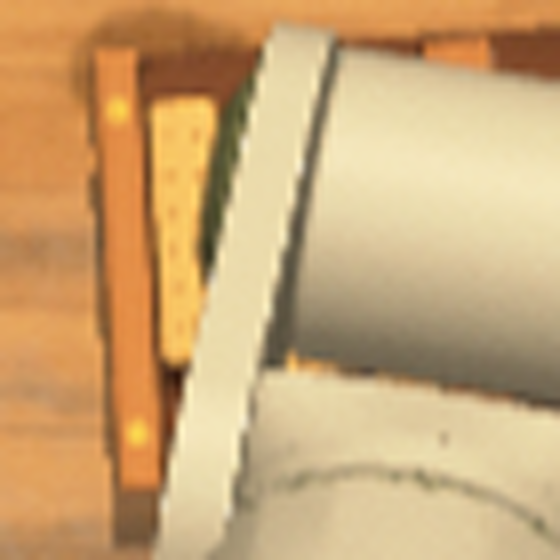

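A sliver of about 1–2 mm is left (crop column 145–153). Stepping 0.5 mm and then less.

```bash
python3 -m crank '{"dp":[[-0.005,0.05,0],[0,0,0]],"delta_rot":[[0,0,0],[0,0,0]],"claw":[255,255]}'
python3 -m crank '{"dp":[[-0.003,0.03,0],[0,0,0]],"delta_rot":[[0,0,0],[0,0,0]],"claw":[255,255]}'
python3 -m crank '{"dp":[[-0.003,0.03,0],[0,0,0]],"delta_rot":[[0,0,0],[0,0,0]],"claw":[255,255]}'
```

```text
time_s: 13.95
eef_pos: [485.1, 48.3, 54.3]
ee_rot: [0.0, 0.999, 0.046, 0.0]
force: [-0.8, 0.3, -2.8]
grip_width: 0.197
time_s: 14.15
eef_pos: [485.1, 48.5, 54.3]
ee_rot: [0.0, 0.999, 0.046, 0.0]
force: [0.3, -0.5, -1.2]
grip_width: 0.196
time_s: 14.35
eef_pos: [485.0, 48.8, 54.3]
ee_rot: [-0.0, 0.999, 0.046, -0.0]
force: [-0.6, -1.0, -1.8]
grip_width: 0.199
```

```bash
python3 -m crank '{"dp":[[-0.003,0.03,0],[0,0,0]],"delta_rot":[[0,0,0],[0,0,0]],"claw":[255,255]}'
python3 -m crank '{"dp":[[-0.003,0.03,0],[0,0,0]],"delta_rot":[[0,0,0],[0,0,0]],"claw":[255,255]}'
python3 -m crank '{"dp":[[-0.003,0.03,0],[0,0,0]],"delta_rot":[[0,0,0],[0,0,0]],"claw":[255,255]}'
```

```text
time_s: 14.55
eef_pos: [485.1, 49.0, 54.3]
ee_rot: [0.0, 0.999, 0.046, 0.0]
force: [0.3, -1.1, -1.6]
grip_width: 0.195
time_s: 14.75
eef_pos: [485.1, 49.1, 54.3]
ee_rot: [0.0, 0.999, 0.046, 0.0]
force: [0.6, -3.6, -2.8]
grip_width: 0.201
time_s: 14.95
eef_pos: [485.1, 49.2, 54.4]
ee_rot: [0.0, 0.999, 0.046, 0.0]
force: [0.6, -5.7, -2.3]
grip_width: 0.201
```

Contact: about 2 N per 0.3 mm.

```bash
python3 -m crank '{"dp":[[-0.002,0.02,0],[0,0,0]],"delta_rot":[[0,0,0],[0,0,0]],"claw":[255,255]}'
python3 - <<'E'
from h import *
f=[]
for i in range(4):
    im,d=capture("top"); s=sense(); f.append(s["force"])
print(s["eef_pos"],np.round(f,2),np.mean(f,0),s["wrist_torque"])
E
```

```text
time_s: 15.15
eef_pos: [485.1, 49.2, 54.4]
ee_rot: [0.001, 0.999, 0.047, 0.0]
force: [-0.0, -7.4, -1.5]
grip_width: 0.202
[485.12001595  49.25896685  54.37373637] [[ 0.62 -7.28 -2.81]
 [ 0.59 -7.16 -1.99]
 [ 0.19 -7.01 -1.63]
 [ 1.3  -7.16 -1.41]] [ 0.67224676 -7.15299127 -1.96252017] [-1.43448856 -0.07462064  0.06985295]
```

```bash
python3 -m crank '{"dp":[[-0.001,0.01,0],[0,0,0],[0,0,0],[0,0,0]],"delta_rot":[[0,0,0],[0,0,0],[0,0,0],[0,0,0]],"claw":[255,255,255,255]}'
python3 - <<'E'
from h import *
f=[]
for i in range(3):
    im,d=capture("top"); s=sense(); f.append(s["force"])
print(np.round(np.array(f)[:,1],2))
E
python3 -m crank '{"dp":[[0,0,0],[0,0,0],[0,0,0],[0,0,0],[0,0,0],[0,0,0],[0,0,0]],"delta_rot":[[0,0,0],[0,0,0],[0,0,0],[0,0,0],[0,0,0],[0,0,0],[0,0,0]],"claw":[255,255,255,255,255,255,255]}'
python3 - <<'E'
from h import *
f=[]
for i in range(4):
    im,d=capture("side" if i%2 else "top"); s=sense(); f.append(s["force"])
    cv2.imwrite(f"pics/{'side' if i%2 else 'top'}10.png",cv2.resize(im[170:270,210:310] if i%2 else im[210:280,225:295],None,fx=6,fy=6,interpolation=cv2.INTER_CUBIC)[:,:,::-1])
print(np.round(np.array(f)[:,1],2),s["eef_pos"])
E
```

```text
time_s: 15.75
eef_pos: [485.1, 49.3, 54.4]
ee_rot: [0.001, 0.999, 0.047, 0.0]
force: [0.2, -7.8, -2.6]
grip_width: 0.201
[-7.14 -7.22 -6.91]
time_s: 16.6
eef_pos: [485.1, 49.3, 54.4]
ee_rot: [0.001, 0.999, 0.047, 0.0]
force: [-0.2, -7.4, -2.2]
grip_width: 0.2
[-7.83 -7.4  -7.3  -7.83] [485.13707397  49.27282066  54.38279693]
```

View pics/top10.png

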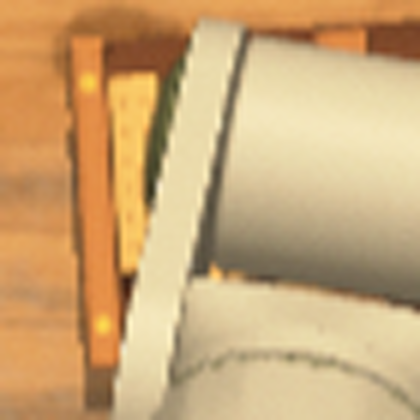

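View pics/side10.png

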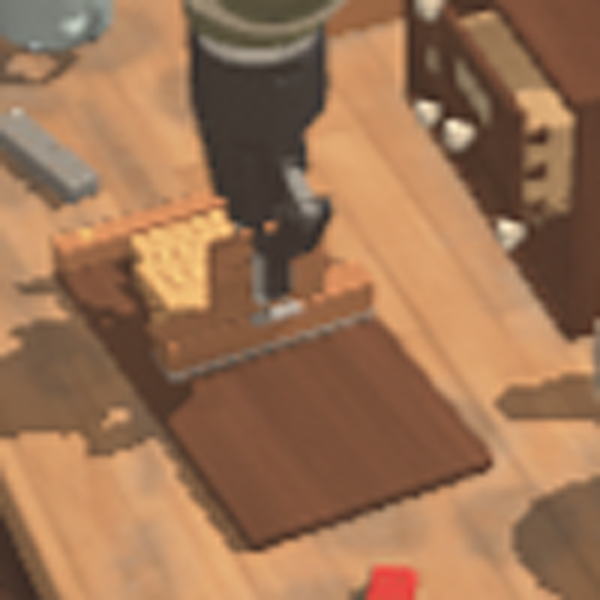

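The pack looks tight against the stop and the push is steady at about 7.5 N. I'll nudge it to 8 N and hold one full second more.

```bash
python3 -m crank '{"dp":[[-0.001,0.008,0],[0,0,0],[0,0,0],[0,0,0],[0,0,0]],"delta_rot":[[0,0,0],[0,0,0],[0,0,0],[0,0,0],[0,0,0]],"claw":[255,255,255,255,255]}'
python3 - <<'E'
from h import *
f=[]
for i in range(6):
    im,d=capture("top"); s=sense(); f.append(s["force"])
print(np.round(np.array(f)[:,1],2),np.mean(f,0),s["time_s"])
E
python3 -m crank '{"dp":[[0,0,0],[0,0,0],[0,0,0],[0,0,0],[0,0,0],[0,0,0]],"delta_rot":[[0,0,0],[0,0,0],[0,0,0],[0,0,0],[0,0,0],[0,0,0]],"claw":[255,255,255,255,255,255]}'
```

```text
time_s: 17.3
eef_pos: [485.1, 49.3, 54.4]
ee_rot: [0.001, 0.999, 0.047, 0.0]
force: [0.4, -7.0, -1.7]
grip_width: 0.199
[-8.69 -7.61 -7.83 -8.61 -7.81 -7.03] [ 0.25313596 -7.93184568 -1.82456105] 17.6
time_s: 18.2
eef_pos: [485.1, 49.3, 54.4]
ee_rot: [0.001, 0.999, 0.047, 0.0]
force: [0.3, -8.5, -3.0]
grip_width: 0.202
```

The hold averaged 7.9 N for about a second. Retreating straight back, then lifting.

```bash
python3 -m crank '{"dp":[[0.005,-0.05,0],[0.01,-0.1,0],[0.02,-0.2,0],[0.04,-0.5,0],[0.09,-1,0],[0.1,-1.2,0],[0.1,-1.2,0],[0.05,-0.6,0],[0,0,0.5],[0,0,0]],"delta_rot":[[0,0,0],[0,0,0],[0,0,0],[0,0,0],[0,0,0],[0,0,0],[0,0,0],[0,0,0],[0,0,0],[0,0,0]],"claw":[255,255,255,255,255,255,255,255,255,255]}'
python3 - <<'E'
from h import *
for c in("side","top"):
    im,d=capture(c)
    a=im[170:270,210:310] if c=="side" else im[200:280,225:305]
    cv2.imwrite(f"pics/{c}11.png",cv2.resize(a,None,fx=6,fy=6,interpolation=cv2.INTER_CUBIC)[:,:,::-1])
E
```

```text
time_s: 19.2
eef_pos: [489.4, 1.5, 59.9]
ee_rot: [0.0, 0.999, 0.046, 0.0]
force: [0.5, 0.5, -1.7]
grip_width: 0.201
```

View pics/side11.png

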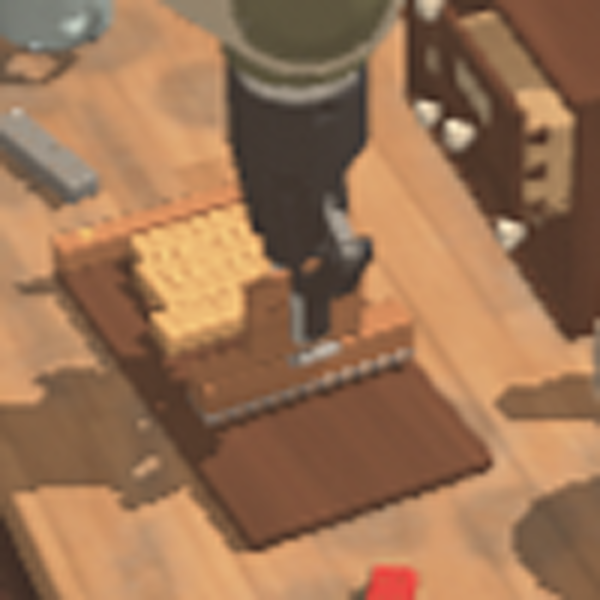

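View pics/top11.png

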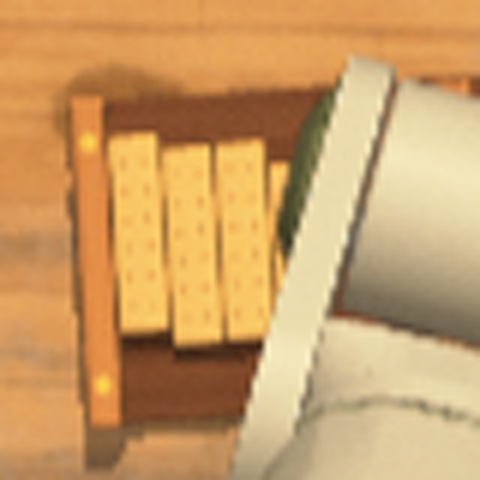

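The block stays packed after the bar withdrew. I'll lift and carry the bar away, then check the block unoccluded while still holding the bar.

```bash
python3 -m crank '{"dp":[[0,0,1.5],[0,0,2.5],[0,-1,2.5],[0.2,-2.5,1],[0.3,-3.8,0],[0.3,-4,0],[0.3,-4,0],[0.3,-4,0],[0.3,-4,0],[0.3,-3.5,0]],"delta_rot":[[0,0,0],[0,0,0],[0,0,0],[0,0,-2.5],[0,0,-2.5],[0,0,-2.5],[0,0,-2.5],[0,0,-2.5],[0,0,-2.5],[0,0,-2.5]],"claw":[255,255,255,255,255,255,255,255,255,255]}'
python3 -m crank '{"dp":[[0.3,-3,0],[0.3,-2,0],[0.2,-1.2,0],[0,0,0]],"delta_rot":[[0,0,0],[0,0,0],[0,0,0],[0,0,0]],"claw":[255,255,255,255]}'
python3 - <<'E'
from h import *
im,d=capture("top");cv2.imwrite("pics/top12.png",cv2.resize(im[200:280,225:345],None,fx=6,fy=6,interpolation=cv2.INTER_CUBIC)[:,:,::-1])
hsv=cv2.cvtColor(im,cv2.COLOR_RGB2HSV); m=np.zeros(d.shape,bool);m[215:265,243:300]=1
m&=(hsv[...,2]>150); P=cloud("top",d,m);P=P[(P[:,2]>22)&(P[:,2]<34)];print(cv2.minAreaRect(P[:,:2].astype(np.float32)))
im,d=capture("side");cv2.imwrite("pics/side12.png",cv2.resize(im[180:260,215:315],None,fx=7,fy=7,interpolation=cv2.INTER_CUBIC)[:,:,::-1])
cv2.imwrite("pics/side12b.png",cv2.resize(im[170:330,220:400],None,fx=4,fy=4)[:,:,::-1])
E
```

```text
time_s: 20.3
eef_pos: [509.0, -267.9, 134.1]
ee_rot: [-0.0, 0.994, -0.107, -0.0]
force: [0.4, 0.0, -1.8]
grip_width: 0.198
time_s: 20.7
eef_pos: [517.1, -329.0, 133.9]
ee_rot: [-0.0, 0.994, -0.106, -0.0]
force: [0.7, 0.8, -3.2]
grip_width: 0.2
((471.75396728515625, 111.01731872558594), (114.51360321044922, 98.33109283447266), 2.001401424407959)
```

View pics/top12.png

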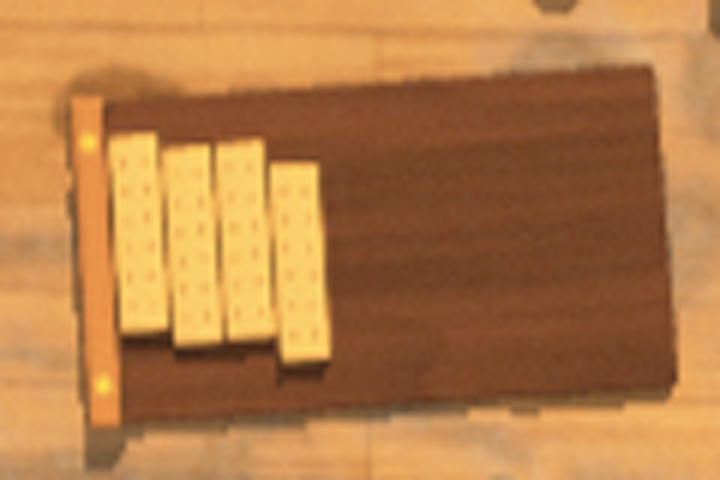

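View pics/side12.png

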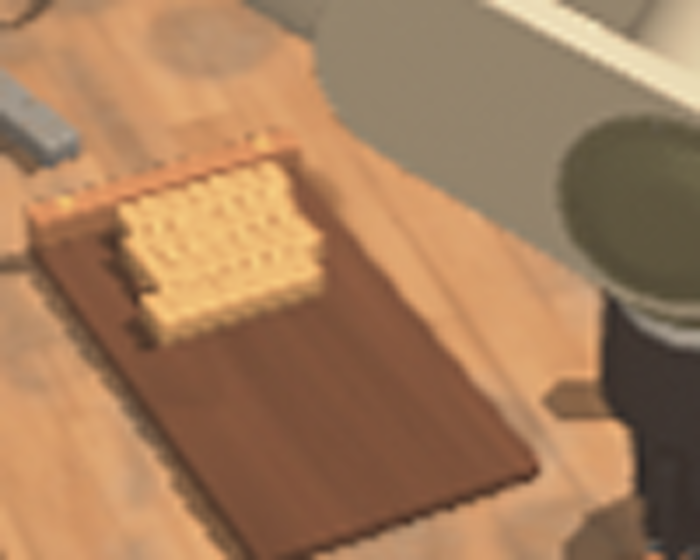

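View pics/side12b.png

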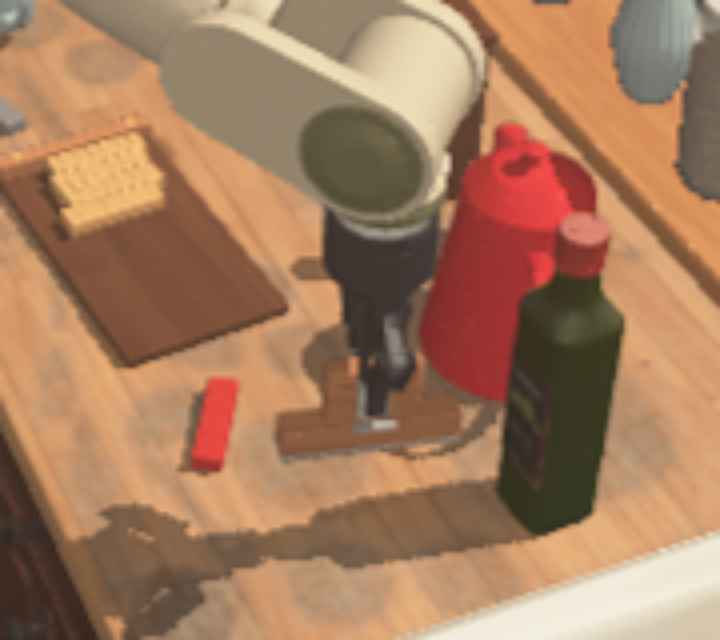

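The block measures about 97 mm from stop face to rear edge (top crop columns 107–325), against 96 mm nominal. It lies flat and tight. Setting the bar down at its old spot, which is bare.

```bash
python3 -m crank '{"dp":[[0,0,-1.5],[0,0,-2],[0,0,-2],[0,0,-1.5],[0,0,-1],[0,0,-0.6],[0,0,-0.3],[0,0,-0.2],[0,0,-0.1],[0,0,0]],"delta_rot":[[0,0,0],[0,0,0],[0,0,0],[0,0,0],[0,0,0],[0,0,0],[0,0,0],[0,0,0],[0,0,0],[0,0,0]],"claw":[255,255,255,255,255,255,255,255,255,255]}'
python3 -m crank '{"dp":[[0,0,-0.05],[0,0,-0.05],[0,0,0]],"delta_rot":[[0,0,0],[0,0,0],[0,0,0]],"claw":[255,255,255]}'
```

```text
time_s: 21.8
eef_pos: [517.2, -328.6, 42.6]
ee_rot: [0.0, 0.994, -0.106, 0.0]
force: [0.2, 0.3, -1.9]
grip_width: 0.197
time_s: 22.1
eef_pos: [517.1, -328.4, 41.3]
ee_rot: [0.0, 0.994, -0.106, 0.0]
force: [-0.3, -0.8, -2.8]
grip_width: 0.197
```

```bash
python3 -m crank '{"dp":[[0,0,-0.05],[0,0,0]],"delta_rot":[[0,0,0],[0,0,0]],"claw":[255,255]}'
python3 -m crank '{"dp":[[0,0,-0.05],[0,0,0]],"delta_rot":[[0,0,0],[0,0,0]],"claw":[255,255]}'
```

```text
time_s: 22.3
eef_pos: [517.0, -328.4, 40.7]
ee_rot: [-0.0, 0.994, -0.106, -0.0]
force: [1.1, -0.4, -2.0]
grip_width: 0.195
time_s: 22.5
eef_pos: [517.1, -328.5, 40.5]
ee_rot: [0.0, 0.994, -0.106, 0.0]
force: [-1.5, -0.3, 0.4]
grip_width: 0.197
```

Touchdown. Releasing.

```bash
python3 -m crank '{"dp":[[0,0,0],[0,0,0],[0,0,0],[0,0,0],[0,0,0],[0,0,0],[0,0,0],[0,0,0]],"delta_rot":[[0,0,0],[0,0,0],[0,0,0],[0,0,0],[0,0,0],[0,0,0],[0,0,0],[0,0,0]],"claw":[180,120,60,0,0,0,0,0]}'
python3 -m crank '{"dp":[[0,0,1],[0,0,2],[0,0,3],[0,0,3],[0,0,3],[0,0,3],[0,0,2],[0,0,0]],"delta_rot":[[0,0,0],[0,0,0],[0,0,0],[0,0,0],[0,0,0],[0,0,0],[0,0,0],[0,0,0]],"claw":[0,0,0,0,0,0,0,0]}'
python3 -m crank '{"dp":[[-2,-1,0],[-4,-2,0],[-4,-2,0],[-4,-2,0],[-4,-2,0],[-3,-1.5,0],[-2,-1,0],[0,0,0]],"delta_rot":[[0,0,0],[0,0,0],[0,0,0],[0,0,0],[0,0,0],[0,0,0],[0,0,0],[0,0,0]],"claw":[0,0,0,0,0,0,0,0]}'
python3 - <<'E'
from h import *
np.set_printoptions(precision=1,suppress=True)
for c in("top","side"):
    im,d=capture(c)
    cv2.imwrite(f"pics/{c}13.png",cv2.resize(im[110:310,100:480],None,fx=2,fy=2)[:,:,::-1])
    for t in("bottle","salt","mug","bar"):
        print(c,t,[(round(q["p"],2),atz(c,q["centre"],0)) for q in pinpoint(c,t)[:1]])
    if c=="top": cv2.imwrite("pics/block13.png",cv2.resize(im[200:280,225:345],None,fx=6,fy=6,interpolation=cv2.INTER_CUBIC)[:,:,::-1])
print(sense()["time_s"])
E
```

```text
time_s: 23.3
eef_pos: [517.0, -328.4, 40.3]
ee_rot: [0.0, 0.994, -0.106, -0.0]
force: [-0.7, -0.9, -0.0]
grip_width: 1.002
time_s: 24.1
eef_pos: [517.8, -329.1, 214.1]
ee_rot: [0.002, 0.994, -0.106, 0.003]
force: [0.8, 0.5, -0.2]
grip_width: 1.003
time_s: 24.9
eef_pos: [284.9, -444.2, 209.7]
ee_rot: [-0.0, 0.994, -0.108, -0.0]
force: [-0.2, 0.1, 0.1]
grip_width: 1.002
top bottle [(0.82, array([ 657.3, -352.8,    0. ]))]
top salt [(0.55, array([660.2, -57.8,   0. ]))]
top mug [(0.77, array([482.7, 417.7,   0. ]))]
top bar [(0.73, array([ 521.9, -337. ,    0. ]))]
side bottle [(0.83, array([ 656.9, -338.6,    0. ]))]
side salt [(0.6, array([663.3, -74.7,   0. ]))]
side mug [(0.65, array([490.7, 423.8,   0. ]))]
side bar [(0.58, array([ 515.4, -329.1,    0. ]))]
25.4
```

View pics/top13.png

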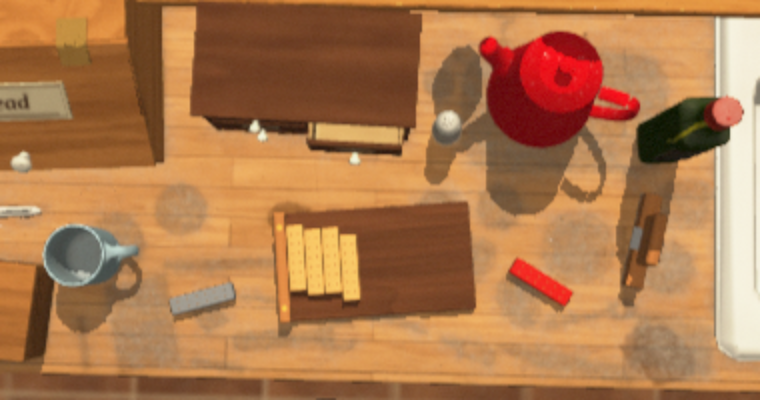

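View pics/side13.png

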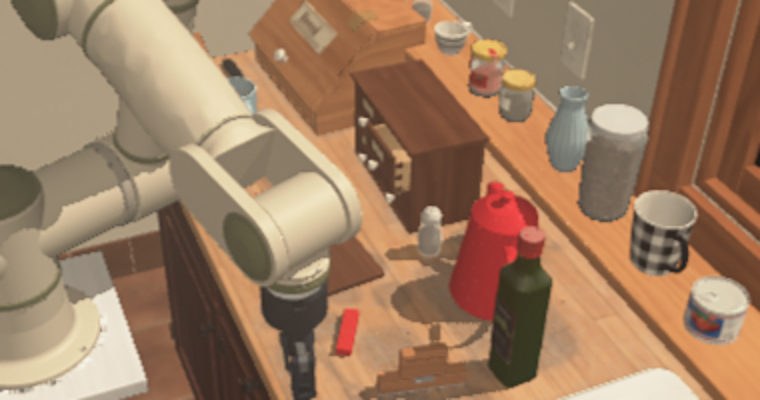

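The top view shows the block packed at the stop (crop (322,262)). The bar stands upright and free at (645,240), and the mug, salt shaker and bottle have not moved. The side view also shows the bar upright at (425,370), with the gripper clear of everything. Handing in.

```bash
python3 -c "
from rig import *
print(finish_job())"
```

```text
the job is handed in; nothing more can be done
None
```

I swept the four biscuits with the bar into one block against the end stop, set the bar back upright on the bare worktop where it started, and let go. I handed the job in at about 25 s.

- **Squeeze:** I held the push for about 3 s. It read about 7–7.8 N at first, then averaged about 7.9 N over the last second. Single readings ranged from 6.9 to 8.7 N, and none I took passed 8.7 N.
- **Last checks:** With nothing in the way, the block measured about 97 mm from stop to rear edge (96 mm nominal). It lay flat, with the biscuits slightly staggered along the stop, and it looked the same after I let go. The bar stood upright.
- **Bystanders:** The mug, salt shaker and bottle were found within about 7 mm of where they started, which is about as closely as the networks can place them. The two cameras disagreed by up to 17 mm on the salt shaker, both before and after.
- **Limits:** The top camera resolves about 2.7 mm per pixel, so gaps of a millimetre could not be ruled out by sight. That the block is tight rests mainly on the steady contact force.

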